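Refill the spring-fed pull dispenser

ROBOT

A 6-joint arm with a two-finger parallel gripper is mounted at the origin on the work surface. World frame = base frame: x ahead of the robot, y to its left, z up, the work surface at z = 0. Lengths are in m, angles in rad, forces in N, time in s.
With the tool pointing down it reaches from about 0.3 to 0.775 m from the base axis. Payload 14.6 kg.
Tool frame: the origin (TCP) lies midway between the tips of the shut fingers; the grasp point (between the pads) lies 19 mm behind it; z points along the fingers, y is the line along which they close (so a half turn about z gives the same grasp; the last joint's range is limited). The gripper opens to 85 mm and grips with 20 to 120 N. Pads are 22 mm wide; open, the fingers measure 114 mm over their backs; the gripper's body (76 mm by 85 mm) begins 54 mm behind the grasp point. The pads swing forward as they close: fully open they stand 13 mm farther back than shut.
Start: joints at [-1.314, 0.3, 1.521, -0, 1.321, -0.067], TCP at [0.175, -0.521, 0.231] pointing down, gripper open.
Joint ranges: [-3.03, 3.03], [-0.79, 2.21], [0.23, 2.52], [-1.04, 4.18], [0, 3.07], [-2.55, 2.55]. Speed limits (rad/s): [2.22, 2.22, 2.57, 3.14, 3.14, 3.14].

INTERFACE

Orientations are given as a rotation vector (axis times angle).
In Python, from bench import * gives the robot as it stands. The module is installed in compiled form; this text tells all that it offers.
- The arm moves only by the shell command python3 -m pendant 'ROWS' [OPENING]. ROWS is JSON, a list that holds one entry, the list of rows, each a list of 6 numbers: the shift along the tool's x, y, z normalised to -1 to 1, where 1 is 100 cm, then the turn, a rotation vector about the tool's x, y, z normalised to -1 to 1, where 1 is 0.08 rad. In form: [[[dx, dy, dz, wx, wy, wz], ...]]. A call has 1 to 12 rows; each row shifts and turns the commanded pose from where the row before left it, along the tool's axes as they then stand; what a row does not reach is not made up. A row lasts 1/12 s, in which the tool goes at most 41.7 mm and 7.16 degrees, less where a joint would pass 70% of its speed; a pose out of reach is approached as far as the arm can. A call with a number of a shift or a turn outside -1 to 1 is refused whole. A call with a gripper value outside its range is refused whole. OPENING is the opening, from 0 (shut) to 1 (fully open), set as the call begins (- or left out, the last holds). The fingers move at their own pace and stop on an object; the grip force is fixed at half the most. Time passes only in rows, so rows that do not move let the fingers close. It gives the time, the measured TCP pose, the force, the opening and the grip force at its end, in the units of the state.
- get_obs(): the state, without advancing time (a new reading comes with each control period).
- grab_frame(name): name is "scene" or "top" or "wrist"; returns the picture (400x640x3 uint8, red, green, blue); there is no depth.
- camera_params(name): a dict with "fx", "fy", "cx", "cy" (pixels), "rvec" (rotation vector, rad) and "tvec" (3), from world to camera coordinates, as OpenCV has them; the wrist camera has in their place "tool_from_camera" (4x4, takes a point from camera to tool coordinates, whose origin is the TCP and whose axes are the flange's). Camera axes: x right, y down, z forward; pixel columns grow to the right and rows downward; lengths in m; the calibration is good to about 2 mm. The wrist camera is an equidistant fisheye: a pixel r from the principal point sees the ray r / f radians off the axis. A picture is of the moment at which its call begins: read the wrist's pose just before it. camera_params takes no time and is no camera call.
- finish_job(): hands the job in; it is judged then, once.
The state is a dict: "clock": time; "joint_positions": joint angles; "dq": joint speeds; "tau": joint torques, N m; "position": TCP position; "ee_rot": TCP orientation; "force": force on the tool from outside, world axes, zero at the start; "torque": the same for the moment, N m; "opening": finger opening in m; "grip_force": force on a finger pad.
Only numpy, scipy, OpenCV 4.12 (cv2) and the standard library are available. Lean on these libraries where they do the work, as an engineer would, in place of code of your own. Each camera call takes 0.05 s, during which the arm holds its last target. There are 200 camera calls.

TASK

Refill the spring-loaded dispenser on the shelf with the three boxed pulls: press them in flat, pull side up and one at a time, each one down against the spring until both orange catches snap shut over it. The two blue steel-pull packs go in first, in either order, and the green bronze shell-pull pack goes in last so that it ends on top; do not shift or knock over the knob stand, the loose bar pulls or the T-hinge.

Things in the scene. Friction and masses are not known exactly. Their poses are not given: they have to be found in the camera images.
- magazine: The dispenser: open aluminium magazine fixed to the shelf, 152 mm tall, base 200 x 90 x 12 mm. Origin at the centre of its underside; x along the well, y across, z up. Well 146 (x) by 60 mm (y), upright faces up to 140 mm height, outward-flared lips above. Long sides open for fingers within 50 mm either way of the middle; 6 mm thick corner guides beyond.
- magazine_mouth (a point): Centre of the well's mouth, on its axis, 152 mm above the shelf, level with the tops of the flared lips. Axes as the dispenser's. A pack lowered in first meets the catches' slopes when its underside is 21 mm below this point; lower still, it spreads them.
- magazine_catch_line (a point): On the well's axis, 115 mm above the shelf, level with the flat undersides of the two orange catches. They jut 9 mm into the well at mid-width of each end, with slopes above from 4 to 22 mm over this level. They snap back over a pack once its whole top is below this level: push the top 2 to 8 mm below it, then let go.
- platform (a joint): Downward travel of the white spring platform (138 x 50 x 8 mm), m: 0 at the top stop (top face 107 mm above the shelf), 0.084 at most. Spring 5 N at 0, plus 1 N per 10 mm. About 0.018, 0.044, 0.070 with one, two, three packs under the catches. Pressing a pack home takes 5 to 15 N.
- catch_near (a joint): Outward slide of the orange catch at the -x end of the well, m: 0 jutting fully in (shut), 0.012 fully back; spring 0.3 N shut, 0.8 N pushed back flush.
- catch_far (a joint): The same for the orange catch at the +x end.
- steel_pack_a_center (a point): Steel bar pull pack: blue tray with a steel bar lying in it, 140 x 56 x 26 mm (it pushes and grips as a solid block), 0.22 kg give or take 30 %. Point at its centre, 13 mm above its underside; x along the 140 mm length, y across the 56 mm width, z up out of its open face. Either end may lead. It lies flat, open side up, on the shelf top at the start.
- steel_pack_b_center (a point): A second steel bar pull pack, blue like the first: 140 x 56 x 26 mm (it pushes and grips as a solid block), 0.22 kg give or take 30 %. Point at its centre, 13 mm above its underside; x along the 140 mm length, y across the 56 mm width, z up out of its open face. Either end may lead. It lies flat, open side up, on the shelf top at the start.
- shell_pack_center (a point): Bronze shell pull pack: green tray with a copper-coloured pull lying in it, 140 x 56 x 26 mm (it pushes and grips as a solid block), 0.22 kg give or take 30 %. Point at its centre, 13 mm above its underside; x along the 140 mm length, y across the 56 mm width, z up out of its open face. Either end may lead. It lies flat, open side up, on the shelf top at the start.
- knob_stand_center (a point): Bystander: loose upright stand 219 mm tall, a white ceramic knob (42 mm wide) on a 26 mm wooden post with an 84 mm round foot. Point on its axis 110 mm above the shelf top.
- bar_pull_left_center (a point): Bystander: loose steel bar pull, 130 mm long along x, 12 mm bar, standing 35 mm tall on its two feet. Point at its middle, 17.5 mm above the shelf top; on the left (+y) side.
- bar_pull_right_center (a point): Bystander: the same on the right (-y) side.
- t_hinge_center (a point): Bystander: black iron T-hinge lying flat, 167 mm long along x, 90 mm wide at its cross leaf at -x, 12 mm thick at the knuckle, 4 mm elsewhere. Point near its middle, 3 mm above the shelf top.
There are look-alikes about, which are no part of the job. Of the things that look like the part that bears shell_pack_center, the largest one is meant.

How it is judged:
By the outcome, as a careful person would: the job done as asked, in the order asked, and still so for the second after the job is handed in, with the robot touching nothing.
It also fails if it takes over 72 s, if anything falls off the work surface, if the arm or the gripper's body presses on something with over 40 N, if the wrist force passes 120 N, or if a joint passes its speed limit or range.

## Working session

There is one attempt and no reset: what is moved stays moved. The work goes in short steps, Python scripts to look and compute and a shell command to move; the robot and the scene stay as the last step left them, time stands still between calls to the robot, and variables do not carry over. Pictures are saved under pics/ and viewed, at most 10 in all, crops included, and the job is handed in when it is done.

```bash
mkdir -p pics
python3 - <<'E'
from bench import *
import cv2,numpy as np
o=get_obs();print(o)
for n in("top","scene"):
    f=grab_frame(n);cv2.imwrite(f"pics/{n}0.png",f[:,:,::-1]);print(n,camera_params(n))
print(camera_params("wrist"))
E
```

```text
{'clock': 0.0, 'joint_positions': array([-1.31359504e+00,  3.00464263e-01,  1.52157940e+00, -1.40773767e-05,
        1.32071048e+00, -6.65962411e-02]), 'dq': array([ 0.0002796 , -0.00137074,  0.00039411, -0.00060723,  0.00103715,
       -0.00061741]), 'tau': array([-3.35543054e-04, -5.43507028e+01, -3.61798847e+01, -1.14255661e-04,
        4.00790392e-03, -2.68979718e-06]), 'position': array([ 0.17492895, -0.52119181,  0.23072578]), 'ee_rot': array([-3.09936933e+00, -5.06220204e-01,  1.94865371e-04]), 'force': array([-0.35473695,  1.00403688, -0.39177534]), 'torque': array([-0.0006297 ,  0.01335143,  0.00361786]), 'grip_force': 0.0, 'opening': 0.0853138908957453}
top {'fx': 444.27761702219215, 'fy': 444.27761702219215, 'cx': 324.6425561245641, 'cy': 200.5066520416207, 'rvec': array([ 2.20351987, -2.14699695,  0.1101371 ]), 'tvec': array([-0.07413677,  0.557176  ,  1.10763791])}
scene {'fx': 439.1528586846412, 'fy': 439.1528586846412, 'cx': 313.04352043449524, 'cy': 202.2845096544166, 'rvec': array([ 0.72555068,  2.64861457, -1.07782145]), 'tvec': array([ 0.51366646, -0.08570231,  1.28541694])}
{'fx': 309.70691628693146, 'fy': 309.70691628693146, 'cx': 320.83172513296387, 'cy': 202.82762825812753, 'tool_from_camera': array([[-6.34216346e-04, -9.49160272e-01, -3.14792591e-01,
         8.22404918e-02],
       [ 9.99999774e-01, -6.72826218e-04,  1.39892555e-05,
         1.31932199e-03],
       [-2.25078754e-04, -3.14792511e-01,  9.49160484e-01,
        -1.43179029e-01],
       [ 0.00000000e+00,  0.00000000e+00,  0.00000000e+00,
         1.00000000e+00]])}
```

View pics/top0.png

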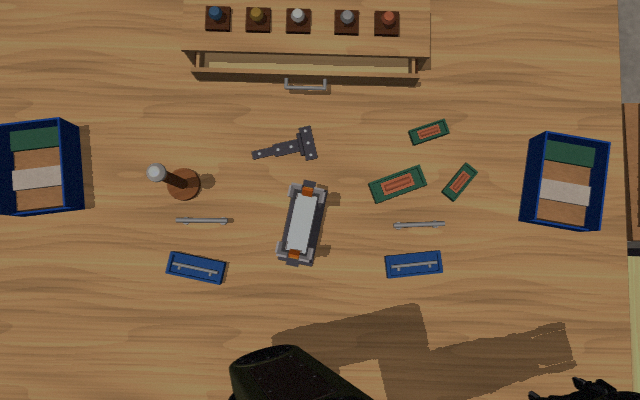

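View pics/scene0.png

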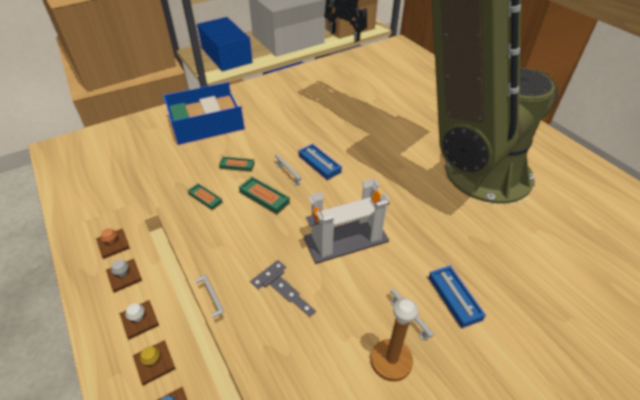

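The top view shows blue packs at (196,267) and (413,264), the dispenser at (302,222) with its orange catches at (308,188) and (293,254), the knob stand at (183,183) and the T-hinge at (287,146). The green look-alikes are (398,184), (429,132) and (459,182). (398,184) is the largest, so it is the one meant. I'll measure them and confirm in a crop.

```bash
cat > h.py <<'E'
from bench import *
import cv2,numpy as np
from scipy.spatial.transform import Rotation as R
def ray(n,uv):
    p=camera_params(n);M=R.from_rotvec(p["rvec"]).as_matrix();c=-M.T@p["tvec"]
    uv=np.atleast_2d(uv).astype(float)
    d=np.c_[(uv[:,0]-p["cx"])/p["fx"],(uv[:,1]-p["cy"])/p["fy"],np.ones(len(uv))]@M
    return c,d
def onplane(n,uv,z):
    c,d=ray(n,uv);return c+d*((z-c[2])/d[:,2])[:,None]
def masks(f):
    h=cv2.cvtColor(f,cv2.COLOR_RGB2HSV)
    return dict(blue=cv2.inRange(h,(105,120,50),(125,255,255)),green=cv2.inRange(h,(65,80,25),(95,255,255)),
      orange=cv2.inRange(h,(4,190,140),(16,255,255)),white=cv2.inRange(h,(0,0,140),(180,40,255)))
def blobs(n,m,z,amin=30):
    out=[]
    for c in cv2.findContours(cv2.morphologyEx(m,cv2.MORPH_CLOSE,np.ones((3,3))),cv2.RETR_EXTERNAL,cv2.CHAIN_APPROX_NONE)[0]:
        if cv2.contourArea(c)<amin: continue
        q=onplane(n,c[:,0]+0.0,z)[:,:2]
        (x,y),(w,h),a=cv2.minAreaRect((q*1000).astype(np.float32))
        if w<h:w,h,a=h,w,a-90
        out.append((c[:,0].mean(0).round(),x/1000,y/1000,w,h,(a+90)%180-90))
    return out
E
python3 - <<'E'
from h import *
f=cv2.imread("pics/top0.png")[:,:,::-1].copy();s=cv2.imread("pics/scene0.png")[:,:,::-1].copy()
print("cam",ray("top",[320,200])[0],ray("scene",[320,200])[0])
for n,im in(("top",f),("scene",s)):
  mm=masks(im)
  for k,z in(("blue",.026),("green",.026),("orange",.125),("white",.107)):
    for b in blobs(n,mm[k],z,15 if k=="orange" else 120): print(n,k,b[0],np.round(b[1:3],4),np.round(b[3:],1))
print(onplane("top",[[183,183],[176,220],[226,220],[394,224],[444,224],[156,173]],[0.0][0]).round(3))
c=cv2.resize(f[100:290,150:480],None,fx=2.4,fy=2.4,interpolation=cv2.INTER_CUBIC);cv2.imwrite("pics/crop1.png",c[:,:,::-1])
E
```

```text
cam [ 0.4509966  -0.05427145  1.15605353] [0.92274326 0.56767167 0.86590333]
top blue [195. 268.] [0.3816 0.2615] [139.8  55.9  79.5]
top blue [413. 264.] [ 0.4042 -0.288 ] [140.3  55.2 -82.4]
top blue [565. 182.] [ 0.6275 -0.6771] [243.7 208.3  -8.6]
top blue [ 46. 165.] [0.6302 0.6805] [249.5 158.7  12.2]
top green [397. 184.] [ 0.6079 -0.245 ] [139.7  55.4 -68.3]
top green [459. 182.] [ 0.617  -0.4048] [100.2  38.6 -38.9]
top green [570. 153.] [ 0.6985 -0.6913] [126.4  53.2  81.3]
top green [ 34. 139.] [0.6997 0.6943] [123.   53.4 -81.6]
top green [429. 132.] [ 0.7459 -0.3252] [ 99.5  39.1 -69.8]
top orange [307. 189.] [ 0.5763 -0.0186] [21.5  6.8 77.4]
top white [301. 223.] [ 0.4976 -0.0041] [135.5  48.2 -10.3]
top white [565. 192.] [ 0.5875 -0.6308] [116.3  45.6  81.3]
top white [ 36. 178.] [0.5886 0.6266] [113.1  45.7 -81.6]
scene blue [456. 296.] [0.389  0.2674] [141.2  60.6  79.8]
scene blue [320. 160.] [ 0.4123 -0.2765] [145.4  60.4 -82.3]
scene blue [200. 111.] [ 0.6069 -0.7021] [301.  230.9  81.5]
scene blue [225.  43.] [ 0.3564 -1.1335] [431.7 198.7 -90. ]
scene green [26
[... 401 characters left out ...]
scene white [356. 215.] [0.4925 0.0242] [251.7 144.1  11.7]
scene white [210. 105.] [ 0.6148 -0.5981] [87.4 48.4 80.6]
scene white [609.  97.] [-0.5519 -0.0767] [920.4 220.8  32.3]
scene white [299.  36.] [ 0.1404 -0.8636] [288.7 192.4  -2.2]
scene white [385.  10.] [-0.2654 -0.8732] [243.6  56.5  51.1]
scene white [288.   3.] [ 0.0516 -1.1374] [257.9 116.1 -31.5]
scene white [224.  12.] [ 0.3354 -1.1956] [328.9 240.9  67.9]
scene white [179.  22.] [ 0.4993 -1.2354] [454.2  48.6  76.8]
scene white [ 29. 205.] [ 1.0702 -0.8609] [1977.1  214.9   86. ]
[[ 0.598  0.312  0.   ]
 [ 0.5    0.325  0.   ]
 [ 0.504  0.195  0.   ]
 [ 0.505 -0.242  0.   ]
 [ 0.508 -0.372  0.   ]
 [ 0.622  0.384  0.   ]]
```

View pics/crop1.png

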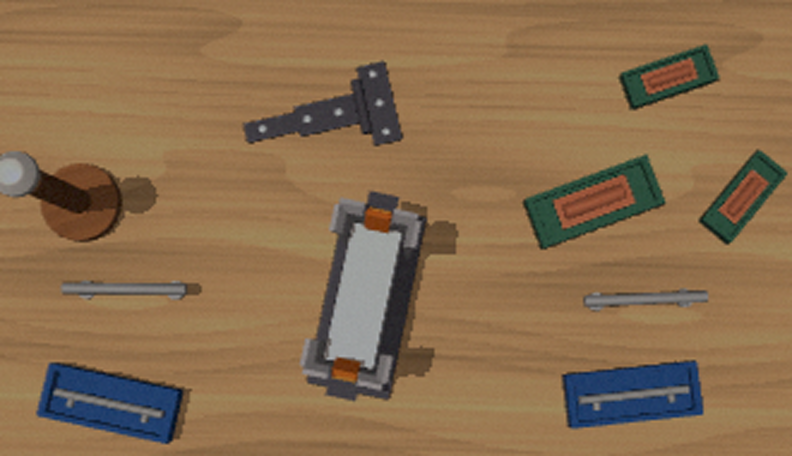

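The crop (origin at (150,100), scale 2.4) shows three green trays. The one at crop (594,200), which is top-view (397,184), measures 140 x 55 mm and fits the description. The other two measure about 100 x 39 mm. Each blue tray holds a steel bar, and the platform measures 135 x 48 mm at yaw -10.3°. I'll start with steel pack b, taking yaw 97.6°.

```bash
cat >> h.py <<'E'
def to(x,y,z,yaw):
    o=get_obs();M=R.from_rotvec(o["ee_rot"]).as_matrix();p=o["position"]
    cy=np.degrees(np.arctan2(M[1,0],M[0,0]));dy=(yaw-cy+180)%360-180
    N=R.from_euler("z",dy,degrees=True).as_matrix()@M
    D=np.array([x,y,z])-p
    print("t",round(o["clock"],2),"p",p.round(4),"yaw",round(cy,2),"tilt",np.round(M[:2,2],4),"F",o["force"].round(1),"open",round(o["opening"],4),"grip",round(o["grip_force"],1))
    print("wz units",round(-np.radians(dy)/.08,3),"delta now-frame",(M.T@D).round(4),"after-turn",(N.T@D).round(4))
E
python3 -m pendant '[[[0,0,0,0,0,-1],[0,0,0,0,0,-1],[0,0,0,0,0,-1],[0,0,0,0,0,-1],[0,0,0,0,0,-1],[0,0,0,0,0,-1],[0,0,0,0,0,-1],[0,0,0,0,0,-1],[0,0,0,0,0,-1],[0,0,0,0,0,-1],[0,0,0,0,0,-1],[0,0,0,0,0,-1]]]' 1
python3 -m pendant '[[[0,0,0,0,0,-1],[0,0,0,0,0,-1],[0,0,0,0,0,-1],[0,0,0,0,0,-1],[0,0,0,0,0,-1],[0,0,0,0,0,-0.26],[0.015,0.02,0.005,0,0,0],[0.015,0.02,0.005,0,0,0],[0.015,0.02,0.005,0,0,0],[0.015,0.02,0.005,0,0,0],[0.015,0.02,0.005,0,0,0],[0.015,0.02,0.005,0,0,0]]]'
python3 -m pendant '[[[0.015,0.02,0.01,0,0,0],[0.015,0.02,0.01,0,0,0],[0.015,0.02,0.01,0,0,0],[0.015,0.02,0.01,0,0,0],[0.015,0.02,0.01,0,0,0],[0.015,0.02,0.01,0,0,0],[0.015,0.02,0.01,0,0,0],[0,0,0,0,0,0],[0,0,0,0,0,0]]]'
python3 -c "
from h import *
to(.4042,-.288,0,97.6)"
```

```text
clock: 1.1
position: [0.1749, -0.5212, 0.2309]
ee_rot: [-2.512, -1.885, -0.0]
force: [0.3, -0.4, 0.9]
opening: 0.0855
grip_force: 0.0
clock: 2.1
position: [0.2825, -0.4152, 0.2009]
ee_rot: [-2.07, -2.363, -0.0]
force: [0.1, 0.0, 0.0]
opening: 0.0853
grip_force: 0.0
clock: 2.85
position: [0.4069, -0.2927, 0.1307]
ee_rot: [-2.066, -2.365, 0.0]
force: [0.1, 0.2, 0.3]
opening: 0.0852
grip_force: 0.0
t 2.85 p [ 0.4069 -0.2927  0.1307] yaw 97.7 tilt [-0.001   0.0008] F [0.1 0.2 0.3] open 0.0852 grip 0.0
wz units 0.021 delta now-frame [ 0.0049 -0.002   0.1307] after-turn [ 0.0049 -0.002   0.1307]
```

```bash
python3 -m pendant '[[[0.005,-0.002,0.02,0,0,0],[0,0,0.02,0,0,0],[0,0,0.02,0,0,0],[0,0,0.02,0,0,0],[0,0,0.02,0,0,0],[0,0,0.02,0,0,0],[0,0,0.01,0,0,0],[0,0,0,0,0,0]]]'
python3 -m pendant '[[[0,0,0,0,0,0],[0,0,0,0,0,0],[0,0,0,0,0,0],[0,0,0,0,0,0],[0,0,0,0,0,0],[0,0,0,0,0,0],[0,0,0,0,0,0],[0,0,0,0,0,0]]]' 0
python3 -c "
from h import *
to(.4976,-.0041,.21,169.7)"
```

```text
clock: 3.52
position: [0.4029, -0.2888, -0.0002]
ee_rot: [-2.068, -2.361, 0.0]
force: [-1.2, -0.0, -0.4]
opening: 0.0854
grip_force: 0.0
clock: 4.18
position: [0.4046, -0.2894, 0.0028]
ee_rot: [2.066, 2.363, -0.0]
force: [-1.5, 0.9, 6.0]
opening: 0.0546
grip_force: 64.4
t 4.18 p [ 0.4046 -0.2894  0.0028] yaw 97.66 tilt [ 0.0018 -0.0017] F [-1.5  0.9  6. ] open 0.0546 grip 64.4
wz units -15.716 delta now-frame [ 0.27    0.1305 -0.2075] after-turn [-0.0409  0.2977 -0.2066]
```

Gripped, 54.6 mm wide. The tips touch the shelf at TCP z 0.003, so the pack's underside is 3 mm below the TCP. Next I lift, turn and go over the mouth.

```bash
python3 -m pendant '[[[0,0,-0.01,0,0,0],[0,0,-0.02,0,0,0],[0,0,-0.03,0,0,0],[0,0,-0.03,0,0,0],[0,0,-0.03,0,0,0],[0,0,-0.03,0,0,0],[0,0,-0.03,0,0,0],[0,0,-0.03,0,0,-0.72],[0,0,0,0,0,-1],[0,0,0,0,0,-1],[0,0,0,0,0,-1],[0,0,0,0,0,-1]]]'
python3 -m pendant '[[[0,0,0,0,0,-1],[0,0,0,0,0,-1],[0,0,0,0,0,-1],[0,0,0,0,0,-1],[0,0,0,0,0,-1],[0,0,0,0,0,-1],[0,0,0,0,0,-1],[0,0,0,0,0,-1],[0,0,0,0,0,-1],[0,0,0,0,0,-1],[0,0,0,0,0,-1],[0,0,0,0,0,0]]]'
python3 -m pendant '[[[0,0.01,0,0,0,0],[-0.003,0.025,0,0,0,0],[-0.004,0.03,0,0,0,0],[-0.004,0.03,0,0,0,0],[-0.004,0.03,0,0,0,0],[-0.004,0.03,0,0,0,0],[-0.004,0.03,0,0,0,0],[-0.004,0.03,0,0,0,0],[-0.004,0.03,0,0,0,0],[-0.004,0.025,0,0,0,0],[-0.004,0.02,0,0,0,0],[0,0,0,0,0,0]]]'
python3 - <<'E'
from h import *
to(.4976,-.0041,.165,169.7)
f=grab_frame("scene");g=grab_frame("wrist")
cv2.imwrite("pics/v1.png",np.hstack([cv2.resize(f[120:300,240:480],(400,300)),cv2.resize(g,(400,300))])[:,:,::-1])
E
```

```text
clock: 5.18
position: [0.4038, -0.2885, 0.2126]
ee_rot: [1.581, 2.713, -0.0]
force: [-0.9, 0.5, -2.5]
opening: 0.0549
grip_force: 64.4
clock: 6.18
position: [0.4038, -0.2886, 0.2123]
ee_rot: [0.275, 3.129, -0.001]
force: [0.6, 0.5, -3.3]
opening: 0.0547
grip_force: 64.4
clock: 7.18
position: [0.4945, -0.007, 0.2117]
ee_rot: [0.281, 3.129, 0.001]
force: [-0.0, -1.0, -2.9]
opening: 0.055
grip_force: 64.5
t 7.18 p [ 0.4945 -0.007   0.2117] yaw 169.72 tilt [0.0005 0.0007] F [-0.  -1.  -2.9] open 0.055 grip 64.5
wz units 0.005 delta now-frame [-0.0025  0.0034  0.0467] after-turn [-0.0025  0.0034  0.0467]
```

View pics/v1.png

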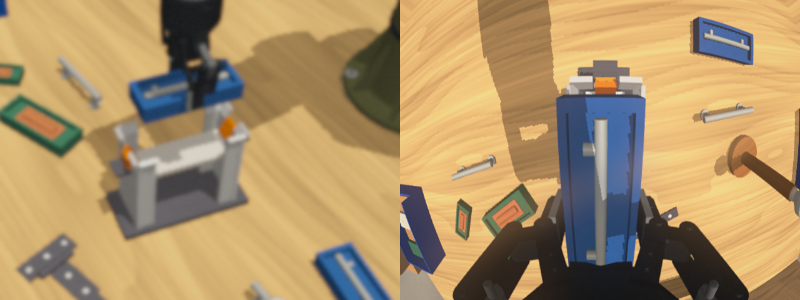

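The pack is held level with its pull side up, over the dispenser; in the wrist half the near catch is at (605,87). I'll cross-check the lateral alignment with the wrist camera.

```bash
cat >> h.py <<'E'
def wrist(uv,z):
    "wrist pixels to world points on plane z"
    o=get_obs();M=R.from_rotvec(o["ee_rot"]).as_matrix();p=camera_params("wrist");T=p["tool_from_camera"]
    uv=np.atleast_2d(uv).astype(float);a=np.c_[uv[:,0]-p["cx"],uv[:,1]-p["cy"]];r=np.hypot(a[:,0],a[:,1])+1e-9;t=r/p["fx"]
    d=np.c_[a/r[:,None]*np.sin(t)[:,None],np.cos(t)]@(M@T[:3,:3]).T
    c=o["position"]+M@T[:3,3]
    return c+d*((z-c[2])/d[:,2])[:,None]
E
python3 - <<'E'
from h import *
o=get_obs();M=R.from_rotvec(o["ee_rot"]).as_matrix();p0=o["position"]
g=grab_frame("wrist");m=masks(g)
ax=np.array([np.cos(np.radians(-10.3)),np.sin(np.radians(-10.3))]);ay=np.array([-ax[1],ax[0]]);C=np.array([.4976,-.0041])
ys,xs=np.nonzero(m["orange"][90:140,290:370]);uv=np.c_[xs+290,ys+90]
for z in(.125,.137):
  q=wrist(uv,z)[:,:2]-C;print("catch mag frame",len(uv),(q@ax).min().round(4),(q@ax).max().round(4),"y",((q@ay).min()+(q@ay).max())/2,np.ptp(q@ay))
b=m["blue"][110:340,230:400]
for r in range(120,260,20):
  x=np.nonzero(m["blue"][r,230:400])[0]+230
  q=(wrist([[x[0],r],[x[-1],r]],p0[2]-.003+.026)-p0)@M;print(r,x[0],x[-1],q[:,:2].round(4).tolist())
E
```

```text
catch mag frame 314 -0.0809 -0.0682 y -0.00012727795116948895 0.02420834945815303
catch mag frame 314 -0.0809 -0.0689 y -0.0004967078660230691 0.022943589746609455Traceback (most recent call last):
  File "<stdin>", line 11, in <module>
IndexError: index 0 is out of bounds for axis 0 with size 0
```

The wrist camera puts the near catch within 0.5 mm of the well axis I measured. I'll lower now.

```bash
python3 -m pendant '[[[-0.0025,0.0035,0,0,0,0],[0,0,0.015,0,0,0],[0,0,0.015,0,0,0],[0,0,0.015,0,0,0],[0,0,0,0,0,0],[0,0,0.01,0,0,0],[0,0,0.01,0,0,0],[0,0,0.01,0,0,0],[0,0,0,0,0,0]]]'
python3 -c "
from h import *
to(.4976,-.0041,.087,169.7)"
```

```text
clock: 8.08
position: [0.4984, -0.0059, 0.136]
ee_rot: [0.281, 3.126, 0.005]
force: [9.2, 15.8, -8.7]
opening: 0.0544
grip_force: 68.8
t 8.08 p [ 0.4984 -0.0059  0.136 ] yaw 169.72 tilt [0.0036 0.003 ] F [ 9.2 15.8 -8.7] open 0.0544 grip 68.8
wz units 0.004 delta now-frame [0.0012 0.0014 0.049 ] after-turn [0.0012 0.0014 0.049 ]
```

```bash
python3 -m pendant '[[[0,0,0,0,0,0],[0,0,0,0,0,0]]]'
python3 - <<'E'
from h import *
to(.4976,-.0041,.087,169.7)
f=grab_frame("scene");g=grab_frame("wrist")
cv2.imwrite("pics/v2.png",np.hstack([cv2.resize(f[140:260,290:410],(400,400)),cv2.resize(g[80:360,180:460],(400,400))])[:,:,::-1])
E
```

```text
clock: 8.25
position: [0.4982, -0.0058, 0.1362]
ee_rot: [0.281, 3.127, 0.005]
force: [9.1, 15.2, -8.9]
opening: 0.0547
grip_force: 68.8
t 8.25 p [ 0.4982 -0.0058  0.1362] yaw 169.73 tilt [0.0027 0.0029] F [ 9.1 15.2 -8.9] open 0.0547 grip 68.8
wz units 0.007 delta now-frame [0.001  0.0014 0.0492] after-turn [0.001  0.0014 0.0492]
```

View pics/v2.png

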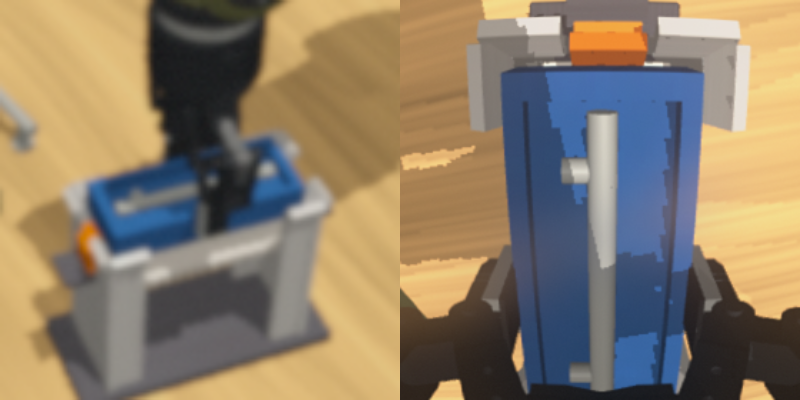

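The pack is in the mouth and level, but the walls push it sideways by about 15 N towards +y. The command sits slightly off, so I'll ease it by +1 mm in x and +2.5 mm in y before pressing.

```bash
python3 -m pendant '[[[-0.0005,0.0026,0,0,0,0],[0,0,0,0,0,0],[0,0,0,0,0,0]]]'
python3 -c "
from h import *
to(.4976,-.0041,.087,169.7)"
```

```text
clock: 8.6
position: [0.4982, -0.005, 0.1362]
ee_rot: [0.281, 3.129, -0.0]
force: [0.2, 0.5, -2.8]
opening: 0.0548
grip_force: 69.6
t 8.6 p [ 0.4982 -0.005   0.1362] yaw 169.72 tilt [-0.     -0.0003] F [ 0.2  0.5 -2.8] open 0.0548 grip 69.6
wz units 0.004 delta now-frame [0.0007 0.0008 0.0492] after-turn [0.0007 0.0008 0.0492]
```

```bash
python3 -m pendant '[[[0,0,0.008,0,0,0],[0,0,0.008,0,0,0],[0,0,0.008,0,0,0],[0,0,0,0,0,0]]]'
python3 -m pendant '[[[0,0,0.008,0,0,0],[0,0,0.008,0,0,0],[0,0,0.008,0,0,0],[0,0,0.002,0,0,0],[0,0,0,0,0,0],[0,0,0,0,0,0]]]'
python3 - <<'E'
from h import *
to(.4982,-.005,.086,169.7)
f=grab_frame("scene");g=grab_frame("wrist")
cv2.imwrite("pics/v3.png",np.hstack([cv2.resize(f[140:260,290:410],(400,400)),cv2.resize(g[80:360,180:460],(400,400))])[:,:,::-1])
E
```

```text
clock: 8.93
position: [0.4974, -0.005, 0.1103]
ee_rot: [-0.282, -3.126, 0.0]
force: [-0.6, -0.0, -4.0]
opening: 0.0545
grip_force: 69.5
clock: 9.43
position: [0.4981, -0.0049, 0.0863]
ee_rot: [-0.281, -3.129, 0.0]
force: [-1.2, -1.0, 3.6]
opening: 0.0545
grip_force: 70.3
t 9.43 p [ 0.4981 -0.0049  0.0863] yaw 169.72 tilt [-0.0004 -0.    ] F [-1.2 -1.   3.6] open 0.0545 grip 70.3
wz units 0.005 delta now-frame [-0.0001 -0.      0.0003] after-turn [-0.0001 -0.      0.0003]
```

View pics/v3.png

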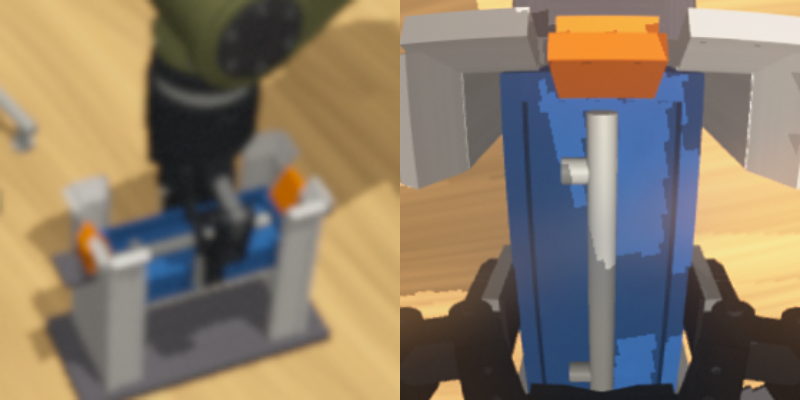

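The wrist half shows the near catch jutting over the pack's end at (607,65), and the scene half shows both catches over it. Releasing and lifting.

```bash
python3 -m pendant '[[[0,0,0,0,0,0],[0,0,0,0,0,0],[0,0,0,0,0,0],[0,0,0,0,0,0],[0,0,0,0,0,0],[0,0,-0.01,0,0,0],[0,0,-0.02,0,0,0],[0,0,-0.03,0,0,0],[0,0,-0.03,0,0,0],[0,0,-0.03,0,0,0],[0,0,-0.01,0,0,0],[0,0,0,0,0,0]]]' 1
python3 - <<'E'
from h import *
to(.3816,.2615,.02,79.5)
g=grab_frame("wrist");f=grab_frame("scene")
for n,im in(("wrist",g),):
  m=masks(im)["orange"];m[:,:200]=0;m[:,440:]=0
  ax=np.array([np.cos(np.radians(-10.3)),np.sin(np.radians(-10.3))]);ay=np.array([-ax[1],ax[0]]);C=np.array([.4982,-.005])
  for c in cv2.findContours(m,0,1)[0]:
    if cv2.contourArea(c)>40:
      q=wrist(c[:,0],.119)[:,:2]-C;print(c[:,0].mean(0),(q@ax).min().round(4),(q@ax).max().round(4),"y",(q@ay).mean().round(4))
cv2.imwrite("pics/v4.png",np.hstack([cv2.resize(f[140:260,290:410],(400,400)),cv2.resize(g[:,120:520],(400,400))])[:,:,::-1])
E
```

```text
clock: 10.53
position: [0.4991, -0.005, 0.2196]
ee_rot: [0.281, 3.124, 0.0]
force: [0.7, 0.9, 0.6]
opening: 0.0855
grip_force: 0.0
t 10.53 p [ 0.4991 -0.005   0.2196] yaw 169.72 tilt [ 0.0052 -0.0004] F [0.7 0.9 0.6] open 0.0855 grip 0.0
wz units 19.683 delta now-frame [0.1642 0.2411 0.1988] after-turn [ 0.2417 -0.1642  0.1982]
[323.35526316 288.27631579] 0.0745 0.0892 y 0.0017
[321.77570093 103.00934579] -0.0845 -0.0737 y 0.0002
```

View pics/v4.png

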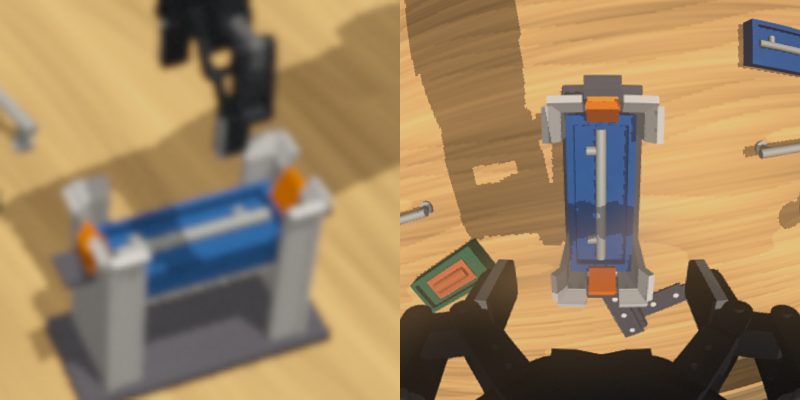

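Both catches sit over the pack at (602,110) and (602,280) in the wrist half, so pack b is in. Next is steel pack a.

```bash
python3 -m pendant '[[[0,0,0,0,0,1],[0,0,0,0,0,1],[0,0,0,0,0,1],[0,0,0,0,0,1],[0,0,0,0,0,1],[0,0,0,0,0,1],[0,0,0,0,0,1],[0,0,0,0,0,1],[0,0,0,0,0,1],[0,0,0,0,0,1],[0,0,0,0,0,1],[0,0,0,0,0,1]]]'
python3 -m pendant '[[[0,0,0,0,0,1],[0,0,0,0,0,1],[0,0,0,0,0,1],[0,0,0,0,0,1],[0,0,0,0,0,1],[0,0,0,0,0,1],[0,0,0,0,0,1],[0,0,0,0,0,0.68],[0.022,-0.015,0,0,0,0],[0.022,-0.015,0,0,0,0],[0.022,-0.015,0,0,0,0],[0.022,-0.015,0,0,0,0]]]'
python3 -m pendant '[[[0.022,-0.015,0.01,0,0,0],[0.022,-0.015,0.015,0,0,0],[0.022,-0.015,0.02,0,0,0],[0.022,-0.015,0.02,0,0,0],[0.022,-0.015,0.02,0,0,0],[0.022,-0.015,0.02,0,0,0],[0.022,-0.015,0.02,0,0,0],[0,0,0,0,0,0],[0,0,0,0,0,0],[0,0,0,0,0,0],[0,0,0,0,0,0]]]'
python3 -c "
from h import *
to(.3816,.2615,.004,79.5)"
```

```text
clock: 11.63
position: [0.4976, -0.0049, 0.2146]
ee_rot: [-1.698, -2.64, 0.002]
force: [0.7, -0.0, -0.3]
opening: 0.0853
grip_force: 0.0
clock: 12.63
position: [0.454, 0.0933, 0.2147]
ee_rot: [-2.415, -2.008, 0.004]
force: [0.9, -0.8, -0.1]
opening: 0.0855
grip_force: 0.0
clock: 13.55
position: [0.3804, 0.2624, 0.0916]
ee_rot: [2.416, 2.008, 0.001]
force: [-0.6, -0.3, 0.2]
opening: 0.0854
grip_force: 0.0
t 13.55 p [0.3804 0.2624 0.0916] yaw 79.46 tilt [0.0003 0.0001] F [-0.6 -0.3  0.2] open 0.0854 grip 0.0
wz units -0.008 delta now-frame [-0.0007  0.0013  0.0876] after-turn [-0.0007  0.0013  0.0876]
```

```bash
python3 -m pendant '[[[-0.0007,0.0013,0.02,0,0,0],[0,0,0.02,0,0,0],[0,0,0.02,0,0,0],[0,0,0.02,0,0,0],[0,0,0.008,0,0,0],[0,0,0,0,0,0],[0,0,0,0,0,0]]]'
python3 -m pendant '[[[0,0,0,0,0,0],[0,0,0,0,0,0],[0,0,0,0,0,0],[0,0,0,0,0,0],[0,0,0,0,0,0],[0,0,0,0,0,0],[0,0,0,0,0,0],[0,0,0,0,0,0]]]' 0
python3 -c "
from h import *
to(.4982,-.005,.21,169.7)"
```

```text
clock: 14.13
position: [0.3816, 0.2619, 0.004]
ee_rot: [2.416, 2.008, 0.001]
force: [0.1, -0.6, 0.3]
opening: 0.0853
grip_force: 0.0
clock: 14.8
position: [0.3817, 0.2624, 0.0045]
ee_rot: [2.415, 2.009, 0.003]
force: [-1.7, -1.6, 10.4]
opening: 0.0549
grip_force: 63.2
t 14.8 p [0.3817 0.2624 0.0045] yaw 79.52 tilt [0.0016 0.0008] F [-1.7 -1.6 10.4] open 0.0549 grip 63.2
wz units -19.675 delta now-frame [-0.2415  0.1635 -0.2055] after-turn [-0.1622 -0.242  -0.206 ]
```

Gripped. The underside is about 4.5 mm below the TCP this time.

```bash
python3 -m pendant '[[[0,0,-0.01,0,0,0],[0,0,-0.02,0,0,0],[0,0,-0.03,0,0,0],[0,0,-0.03,0,0,0],[0,0,-0.03,0,0,0],[0,0,-0.03,0,0,0],[0,0,-0.03,0,0,0],[0,0,-0.03,0,0,-0.68],[0,0,0,0,0,-1],[0,0,0,0,0,-1],[0,0,0,0,0,-1],[0,0,0,0,0,-1]]]'
python3 -m pendant '[[[0,0,0,0,0,-1],[0,0,0,0,0,-1],[0,0,0,0,0,-1],[0,0,0,0,0,-1],[0,0,0,0,0,-1],[0,0,0,0,0,-1],[0,0,0,0,0,-1],[0,0,0,0,0,-1],[0,0,0,0,0,-1],[0,0,0,0,0,-1],[0,0,0,0,0,-1],[0,0,0,0,0,-1]]]'
python3 -m pendant '[[[0,0,0,0,0,-1],[0,0,0,0,0,-1],[0,0,0,0,0,-1],[-0.015,-0.022,0,0,0,0],[-0.015,-0.022,0,0,0,0],[-0.015,-0.022,0,0,0,0],[-0.015,-0.022,0,0,0,0],[-0.015,-0.022,0,0,0,0],[-0.015,-0.022,0,0,0,0],[-0.015,-0.022,0,0,0,0],[-0.015,-0.022,0,0,0,0],[-0.015,-0.022,0,0,0,0]]]'
python3 -m pendant '[[[-0.014,-0.022,0,0,0,0],[-0.013,-0.022,0,0,0,0],[0,0,0,0,0,0],[0,0,0,0,0,0],[0,0,0,0,0,0],[0,0,0,0,0,0]]]'
python3 - <<'E'
from h import *
to(.4982,-.005,.1665,169.7)
E
```

```text
clock: 15.8
position: [0.3808, 0.262, 0.2142]
ee_rot: [1.994, 2.427, 0.001]
force: [0.0, 0.6, -2.2]
opening: 0.0547
grip_force: 64.8
clock: 16.8
position: [0.3808, 0.262, 0.2141]
ee_rot: [0.648, 3.074, 0.0]
force: [0.5, 0.9, -2.2]
opening: 0.0545
grip_force: 64.8
clock: 17.8
position: [0.4787, 0.0419, 0.2142]
ee_rot: [0.281, 3.128, 0.0]
force: [-0.1, -0.6, -1.8]
opening: 0.0545
grip_force: 64.8
clock: 18.3
position: [0.497, -0.0042, 0.2137]
ee_rot: [0.28, 3.129, 0.0]
force: [-0.3, 0.4, -2.1]
opening: 0.0547
grip_force: 64.8
t 18.3 p [ 0.497  -0.0042  0.2137] yaw 169.77 tilt [0.0002 0.0001] F [-0.3  0.4 -2.1] open 0.0547 grip 64.8
wz units 0.015 delta now-frame [-0.0013 -0.0006  0.0472] after-turn [-0.0013 -0.0006  0.0472]
```

```bash
python3 -m pendant '[[[-0.0013,-0.0006,0,0,0,0],[0,0,0.015,0,0,0],[0,0,0.015,0,0,0],[0,0,0.015,0,0,0],[0,0,0.01,0,0,0],[0,0,0.01,0,0,0],[0,0,0.01,0,0,0],[0,0,0,0,0,0],[0,0,0,0,0,0],[0,0,0,0,0,0]]]'
python3 -c "
from h import *
to(.4982,-.005,.0875,169.7)"
```

```text
clock: 19.13
position: [0.4988, -0.0057, 0.1389]
ee_rot: [0.281, 3.128, 0.0]
force: [0.3, -0.2, -1.0]
opening: 0.0546
grip_force: 64.8
t 19.13 p [ 0.4988 -0.0057  0.1389] yaw 169.73 tilt [ 0.0008 -0.0001] F [ 0.3 -0.2 -1. ] open 0.0546 grip 64.8
wz units 0.005 delta now-frame [0.0008 0.0006 0.0514] after-turn [0.0008 0.0006 0.0514]
```

No side load. I'll press down 51 mm.

```bash
python3 -m pendant '[[[0.0004,0.0004,0.008,0,0,0],[0,0,0.008,0,0,0],[0,0,0.008,0,0,0],[0,0,0,0,0,0]]]'
python3 -m pendant '[[[0,0,0.008,0,0,0],[0,0,0.008,0,0,0],[0,0,0.008,0,0,0],[0,0,0.003,0,0,0],[0,0,0,0,0,0],[0,0,0,0,0,0],[0,0,0,0,0,0]]]'
python3 - <<'E'
from h import *
to(.4982,-.005,.0875,169.7)
f=grab_frame("scene");g=grab_frame("wrist")
cv2.imwrite("pics/v5.png",np.hstack([cv2.resize(f[140:260,290:410],(400,400)),cv2.resize(g[80:360,180:460],(400,400))])[:,:,::-1])
E
```

```text
clock: 19.47
position: [0.4978, -0.0052, 0.1127]
ee_rot: [-0.281, -3.127, -0.0]
force: [1.5, 0.3, 0.6]
opening: 0.0545
grip_force: 66.2
clock: 20.05
position: [0.4981, -0.0053, 0.0875]
ee_rot: [-0.281, -3.129, -0.0]
force: [-1.1, -0.9, 4.4]
opening: 0.0548
grip_force: 66.4
t 20.05 p [ 0.4981 -0.0053  0.0875] yaw 169.72 tilt [-0.0003  0.    ] F [-1.1 -0.9  4.4] open 0.0548 grip 66.4
wz units 0.004 delta now-frame [-0.      0.0003 -0.    ] after-turn [-0.      0.0003 -0.    ]
```

View pics/v5.png

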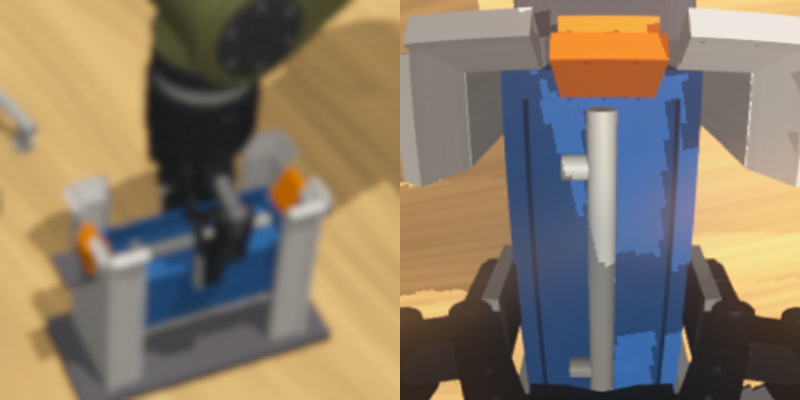

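Same picture as before: both catches are over the second blue pack. Release, lift, and check by numbers.

```bash
python3 -m pendant '[[[0,0,0,0,0,0],[0,0,0,0,0,0],[0,0,0,0,0,0],[0,0,0,0,0,0],[0,0,0,0,0,0],[0,0,-0.01,0,0,0],[0,0,-0.02,0,0,0],[0,0,-0.03,0,0,0],[0,0,-0.03,0,0,0],[0,0,-0.03,0,0,0],[0,0,-0.01,0,0,0],[0,0,0,0,0,0]]]' 1
python3 -m pendant '[[[0,0,0,0,0,0],[0,0,0,0,0,0]]]'
python3 - <<'E'
from h import *
to(.6079,-.245,.12,111.7)
g=grab_frame("wrist");f=grab_frame("scene");cv2.imwrite("pics/w6.png",g[:,:,::-1])
mm=masks(g);m=mm["orange"].copy();m[:,:200]=0;m[:,440:]=0
ax=np.array([np.cos(np.radians(-10.3)),np.sin(np.radians(-10.3))]);ay=np.array([-ax[1],ax[0]]);C=np.array([.4982,-.005])
for c in cv2.findContours(m,0,1)[0]:
    if cv2.contourArea(c)>40:
      q=wrist(c[:,0],.119)[:,:2]-C;print("catch",c[:,0].mean(0),(q@ax).min().round(4),(q@ax).max().round(4),"y",(q@ay).mean().round(4))
b=mm["blue"].copy();b[:,:260]=0;b[:,400:]=0
ys,xs=np.nonzero(b);q=wrist(np.c_[xs,ys],.115)[:,:2]-C;print("blue in well x",np.percentile(q@ax,[1,99]).round(4),"y",np.percentile(q@ay,[1,99]).round(4))
for c in cv2.findContours(mm["green"],0,1)[0]:
    if cv2.contourArea(c)>400:
      q=wrist(c[:,0],.026)[:,:2];r=cv2.minAreaRect((q*1000).astype(np.float32));print("green",c[:,0].mean(0),r)
E
```

```text
clock: 21.15
position: [0.4991, -0.0053, 0.2205]
ee_rot: [0.281, 3.124, 0.0]
force: [0.1, -0.5, -0.0]
opening: 0.0858
grip_force: 0.0
clock: 21.32
position: [0.4976, -0.0052, 0.216]
ee_rot: [-0.281, -3.127, -0.0]
force: [0.3, 0.2, 0.2]
opening: 0.0851
grip_force: 0.0
t 21.32 p [ 0.4976 -0.0052  0.216 ] yaw 169.72 tilt [-0.002   0.0002] F [0.3 0.2 0.2] open 0.0851 grip 0.0
wz units 12.658 delta now-frame [-0.1515 -0.2163  0.0957] after-turn [-0.2638  0.0138  0.0955]
catch [323.44680851 288.85106383] 0.0718 0.0945 y 0.0014
catch [324.23469388 106.71428571] -0.0826 -0.0702 y 0.0017
blue in well x [-0.0679  0.004 ] y [-0.0284  0.0259]
```

Catches sit exactly as after the first pack, so the second is latched. Now the shell pack.

```bash
python3 -m pendant '[[[0,0,0,0,0,1],[0,0,0,0,0,1],[0,0,0,0,0,1],[0,0,0,0,0,1],[0,0,0,0,0,1],[0,0,0,0,0,1],[0,0,0,0,0,1],[0,0,0,0,0,1],[0,0,0,0,0,1],[0,0,0,0,0,1],[0,0,0,0,0,1],[0,0,0,0,0,1]]]'
python3 -m pendant '[[[0,0,0,0,0,0.66],[-0.024,0.001,0,0,0,0],[-0.024,0.001,0,0,0,0],[-0.024,0.001,0,0,0,0],[-0.024,0.001,0,0,0,0],[-0.024,0.001,0,0,0,0],[-0.024,0.001,0,0,0,0],[-0.024,0.001,0.01,0,0,0],[-0.024,0.001,0.02,0,0,0],[-0.024,0.002,0.02,0,0,0],[-0.024,0.002,0.02,0,0,0],[-0.024,0.002,0.02,0,0,0]]]'
python3 -m pendant '[[[0,0,0,0,0,0],[0,0,0,0,0,0],[0,0,0,0,0,0],[0,0,0,0,0,0]]]'
python3 -c "
from h import *
to(.6079,-.245,.004,111.7)
f=grab_frame('top')
for b in blobs('top',masks(f)['green'],.026,120): print(b)"
```

```text
clock: 22.42
position: [0.4979, -0.0052, 0.2163]
ee_rot: [-1.699, -2.641, 0.001]
force: [0.3, -0.4, 0.2]
opening: 0.0856
grip_force: 0.0
clock: 23.42
position: [0.6087, -0.2463, 0.1249]
ee_rot: [-1.763, -2.598, 0.0]
force: [0.3, 0.5, 0.8]
opening: 0.0855
grip_force: 0.0
clock: 23.75
position: [0.6089, -0.2447, 0.1282]
ee_rot: [1.762, 2.6, 0.0]
force: [-0.1, 0.7, 0.5]
opening: 0.0857
grip_force: 0.0
t 23.75 p [ 0.6089 -0.2447  0.1282] yaw 111.73 tilt [ 0.001  -0.0004] F [-0.1  0.7  0.5] open 0.0857 grip 0.0
wz units 0.007 delta now-frame [ 0.0002 -0.0012  0.1242] after-turn [ 0.0002 -0.0012  0.1242]
(array([376., 186.]), 0.6026599731445312, -0.18738143920898437, 61.46367645263672, 30.82005500793457, -27.937999725341797)
(array([569., 153.]), 0.698493408203125, -0.6912978515625, 126.4386978149414, 53.206016540527344, 81.33100128173828)
(array([ 34., 139.]), 0.6997672729492187, 0.6943388061523438, 123.25800323486328, 53.63127136230469, -81.40813636779785)
(array([436., 127.]), 0.7517455444335938, -0.3412020568847656, 65.38832092285156, 39.06264114379883, -69.79034423828125)
```

```bash
python3 -m pendant '[[[0,-0.001,0.02,0,0,0],[0,0,0.02,0,0,0],[0,0,0.02,0,0,0],[0,0,0.02,0,0,0],[0,0,0.02,0,0,0],[0,0,0.016,0,0,0],[0,0,0.008,0,0,0],[0,0,0,0,0,0],[0,0,0,0,0,0]]]'
python3 -m pendant '[[[0,0,0,0,0,0],[0,0,0,0,0,0],[0,0,0,0,0,0],[0,0,0,0,0,0],[0,0,0,0,0,0],[0,0,0,0,0,0],[0,0,0,0,0,0],[0,0,0,0,0,0]]]' 0
python3 -c "
from h import *
to(.4982,-.005,.21,169.7)"
```

```text
clock: 24.55
position: [0.6082, -0.2456, 0.0043]
ee_rot: [1.763, 2.599, 0.0]
force: [-0.5, 0.4, -0.5]
opening: 0.0853
grip_force: 0.0
clock: 25.22
position: [0.6085, -0.2461, 0.0049]
ee_rot: [1.763, 2.598, 0.001]
force: [-1.4, 0.8, 7.5]
opening: 0.0546
grip_force: 65.0
t 25.22 p [ 0.6085 -0.2461  0.0049] yaw 111.69 tilt [ 0.002  -0.0009] F [-1.4  0.8  7.5] open 0.0546 grip 65.0
wz units -12.655 delta now-frame [ 0.2644 -0.0131 -0.2056] after-turn [ 0.1513  0.2178 -0.205 ]
```

```bash
python3 -m pendant '[[[0,0,-0.01,0,0,0],[0,0,-0.02,0,0,0],[0,0,-0.03,0,0,0],[0,0,-0.03,0,0,0],[0,0,-0.03,0,0,0],[0,0,-0.03,0,0,0],[0,0,-0.03,0,0,0],[0,0,-0.03,0,0,-0.66],[0,0,0,0,0,-1],[0,0,0,0,0,-1],[0,0,0,0,0,-1],[0,0,0,0,0,-1]]]'
python3 -m pendant '[[[0,0,0,0,0,-1],[0,0,0,0,0,-1],[0,0,0,0,0,-1],[0,0,0,0,0,-1],[0,0,0,0,0,-1],[0,0,0,0,0,-1],[0,0,0,0,0,-1],[0,0,0,0,0,-1],[0.015,0.022,0,0,0,0],[0.015,0.022,0,0,0,0],[0.015,0.022,0,0,0,0],[0.015,0.022,0,0,0,0]]]'
python3 -m pendant '[[[0.015,0.022,0,0,0,0],[0.015,0.022,0,0,0,0],[0.015,0.022,0,0,0,0],[0.015,0.022,0,0,0,0],[0.015,0.022,0,0,0,0],[0.016,0.02,0,0,0,0],[0,0,0,0,0,0],[0,0,0,0,0,0],[0,0,0,0,0,0],[0,0,0,0,0,0]]]'
python3 - <<'E'
from h import *
to(.4982,-.005,.1385,169.7)
E
```

```text
clock: 26.22
position: [0.6076, -0.2457, 0.2142]
ee_rot: [1.246, 2.884, -0.0]
force: [-0.3, 0.1, -1.7]
opening: 0.0547
grip_force: 63.9
clock: 27.22
position: [0.5636, -0.1475, 0.2139]
ee_rot: [0.282, 3.129, -0.0]
force: [0.1, 0.6, -1.8]
opening: 0.0548
grip_force: 63.9
clock: 28.05
position: [0.4984, -0.0049, 0.2135]
ee_rot: [0.282, 3.129, -0.0]
force: [-0.1, 0.3, -2.0]
opening: 0.0544
grip_force: 63.9
t 28.05 p [ 0.4984 -0.0049  0.2135] yaw 169.68 tilt [ 0.0003 -0.0001] F [-0.1  0.3 -2. ] open 0.0544 grip 63.9
wz units -0.004 delta now-frame [ 0.0002 -0.0001  0.075 ] after-turn [ 0.0002 -0.0001  0.075 ]
```

```bash
python3 -m pendant '[[[0,0,0.015,0,0,0],[0,0,0.015,0,0,0],[0,0,0.015,0,0,0],[0,0,0.01,0,0,0],[0,0,0.01,0,0,0],[0,0,0.01,0,0,0],[0,0,0,0,0,0],[0,0,0,0,0,0]]]'
python3 -c "
from h import *
to(.4982,-.005,.0875,169.7)"
```

```text
clock: 28.72
position: [0.4982, -0.0044, 0.1381]
ee_rot: [-0.282, -3.128, -0.0]
force: [0.2, 0.3, -1.1]
opening: 0.0544
grip_force: 64.0
t 28.72 p [ 0.4982 -0.0044  0.1381] yaw 169.71 tilt [-0.0005  0.0001] F [ 0.2  0.3 -1.1] open 0.0544 grip 64.0
wz units 0.002 delta now-frame [-0.0001 -0.0006  0.0506] after-turn [-0.0001 -0.0006  0.0506]
```

```bash
python3 -m pendant '[[[0,-0.0004,0.008,0,0,0],[0,0,0.008,0,0,0],[0,0,0.008,0,0,0],[0,0,0,0,0,0]]]'
python3 -m pendant '[[[0,0,0.008,0,0,0],[0,0,0.008,0,0,0],[0,0,0.008,0,0,0],[0,0,0.003,0,0,0],[0,0,0,0,0,0],[0,0,0,0,0,0],[0,0,0,0,0,0]]]'
python3 - <<'E'
from h import *
to(.4982,-.005,.0875,169.7)
f=grab_frame("scene");g=grab_frame("wrist")
cv2.imwrite("pics/v7.png",np.hstack([cv2.resize(f[140:260,290:410],(400,400)),cv2.resize(g[80:360,180:460],(400,400))])[:,:,::-1])
E
```

```text
clock: 29.05
position: [0.4978, -0.0047, 0.1129]
ee_rot: [-0.281, -3.128, -0.0]
force: [1.8, -0.6, 1.7]
opening: 0.0544
grip_force: 64.6
clock: 29.63
position: [0.4983, -0.0047, 0.0878]
ee_rot: [0.281, 3.129, 0.0]
force: [-0.2, -0.3, 5.9]
opening: 0.0545
grip_force: 64.8
t 29.63 p [ 0.4983 -0.0047  0.0878] yaw 169.72 tilt [ 0.0004 -0.    ] F [-0.2 -0.3  5.9] open 0.0545 grip 64.8
wz units 0.004 delta now-frame [ 0.     -0.0003  0.0003] after-turn [ 0.     -0.0003  0.0003]
```

View pics/v7.png

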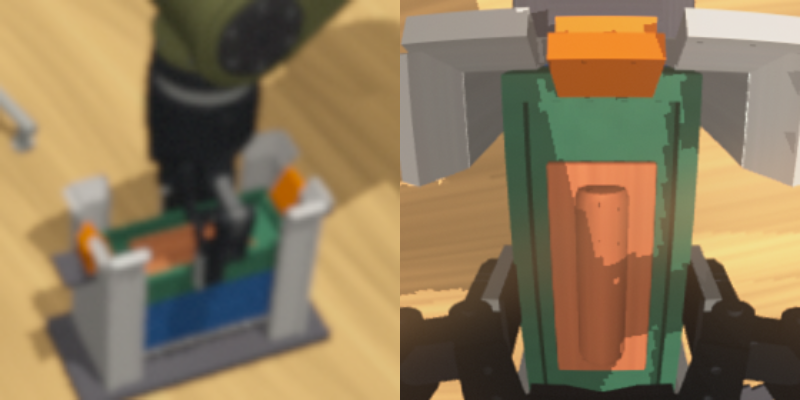

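The green pack is under both catches, on top of the blue ones. Releasing, lifting well clear and verifying.

```bash
python3 -m pendant '[[[0,0,0,0,0,0],[0,0,0,0,0,0],[0,0,0,0,0,0],[0,0,0,0,0,0],[0,0,0,0,0,0],[0,0,-0.01,0,0,0],[0,0,-0.02,0,0,0],[0,0,-0.03,0,0,0],[0,0,-0.03,0,0,0],[0,0,-0.03,0,0,0],[0,0,-0.03,0,0,0],[0,0,0,0,0,0]]]' 1
python3 -m pendant '[[[0,0,0,0,0,0],[0,0,0,0,0,0],[0,0,0,0,0,0],[0,0,0,0,0,0]]]'
python3 - <<'E'
from h import *
to(.4982,-.005,.23,169.7)
f=grab_frame("scene");g=grab_frame("wrist")
cv2.imwrite("pics/v8.png",np.hstack([cv2.resize(f[130:390,180:500],(400,325)),cv2.resize(g[:,60:550],(400,325))])[:,:,::-1])
E
```

```text
clock: 30.73
position: [0.4997, -0.0048, 0.2438]
ee_rot: [0.281, 3.12, 0.0]
force: [0.6, 0.5, 2.3]
opening: 0.0851
grip_force: 0.0
clock: 31.07
position: [0.4977, -0.0047, 0.2363]
ee_rot: [-0.281, -3.127, 0.0]
force: [-0.3, 0.3, -0.1]
opening: 0.0853
grip_force: 0.0
t 31.07 p [ 0.4977 -0.0047  0.2363] yaw 169.72 tilt [-0.002   0.0002] F [-0.3  0.3 -0.1] open 0.0853 grip 0.0
wz units 0.004 delta now-frame [-0.0006 -0.0002  0.0063] after-turn [-0.0006 -0.0002  0.0063]
```

View pics/v8.png

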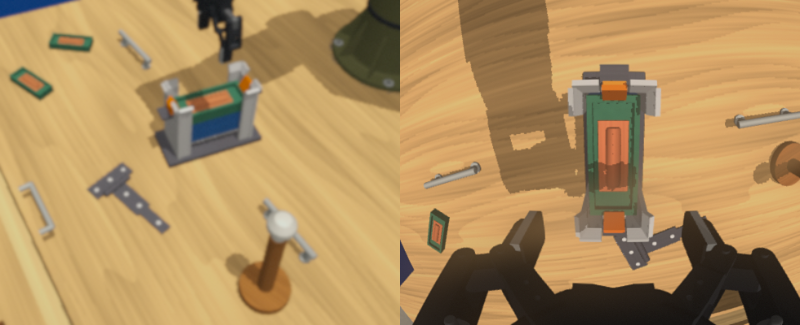

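The green pack is flat on top with both catches shut over it at (613,90) and (613,222). The knob stand, bar pulls and T-hinge look undisturbed, so I'm handing in.

```bash
python3 -c "
from bench import *
print(finish_job())"
```

```text
the job is handed in; nothing more can be done
None
```

The dispenser is refilled and the job handed in at about 31 s: both blue steel-pull packs went in first, the green shell-pull pack is on top, the last picture shows both catches shut over it, and the bystanders look undisturbed.

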